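Shut the carver's tool chests before the dust flies

TASK

Carving is about to start on the stone carver's bench and the tools must be shut away from the dust: with the fingertips push both drawers of the small drawer chest fully home and push the open lid of the chisel case down until it is fully shut, without slamming the lid. Only push: grasp or lift nothing, do not pull the drawers or the lid further open on the way, and leave the mallet, the chisel, the brush and the stone where they are.

Things in the scene. Friction and masses are not known exactly. Their poses are not given: they have to be found in the camera images.
- drawer_chest: Low plywood drawer chest standing on the bench, fixed (it cannot shift): 180 deep (x) x 220 wide (y) x 100 mm high, with two drawers side by side in its front. Origin at the centre of its underside; its own -x axis points out of the drawer front, +y to the left as the robot sees it, z up. Placed left or right of the chisel case, turned up to 0.25 rad either way.
- left_front (a point): Centre of the outer face of the left (chest +y) drawer's front panel, moving with the drawer; the panel is a plain upright brown wooden board 100 wide x 80 mm high x 12 mm thick, no handle, only a painted dark finger slot, its centre 49 mm above the bench, 53 mm to the chest's +y side. Axes as the chest's: -x points out of the drawer. With the drawer home this point is 102 mm from the chest's origin along the chest's -x, and the panel rests against the chest's front edges.
- right_front (a point): The same for the right (chest -y) drawer, 53 mm to the chest's -y side.
- drawer_left (a joint): How far the left drawer is out, m: 0 fully home, growing as it comes out towards the chest's -x; starts 0.03 to 0.075, stops at 0.13. Slides with about 1.5 N of friction and stays where it is left.
- drawer_right (a joint): The same for the right drawer.
- chisel_case: Open-topped light wooden case of chisels, fixed on the bench: 180 deep (x) x 200 wide (y) x 82 mm high without its lid, walls 9 mm, 94 mm high with the lid shut. Origin at the centre of its underside; its own -x axis points to the front (robot side), z up. Turned up to 0.25 rad either way.
- lid_hinge (a point): Middle of the lid's hinge line, on the top edge of the case's far wall: 90 mm from the case's origin along the case's +x and 82 mm above the bench; the hinge line runs along the case's y. Does not move; axes as the case's.
- lid_edge (a point): Middle of the lid's free edge, on its outer (upper) face, moving with the lid. The lid is a plain wooden board 180 mm from hinge line to free edge, 200 mm wide, 12 mm thick, no handle; in the lid's own axes (x from free edge to hinge, y along the hinge, z out of the outer face; the same as the case's when shut) this point lies at (-180, 0, 12) mm from the hinge point.
- lid (a joint): Opening angle of the lid, rad: 0 shut flat on the case, growing as the free edge rises and swings away from the robot; pi/2 would be upright. Starts 0.6 to 1.1. A stiff hinge with about 0.4 N m of friction: it stays where it is left, does not fall or spring back, and needs 1 to 4 N at the free half to push down.
- mallet: Carver's round mallet standing on its head: steel head 75 mm high, 60 to 72 mm across, wooden handle up to 205 mm. Origin at the centre of its underside. Leave it.
- stone: Small carved cream limestone piece, about 160 x 130 mm, 125 mm high, too heavy to move (a longer fixed carving, 130 mm wide and 120 mm high, lies along the bench's far edge, out of the way). Origin at the middle of its underside. Leave it.
- brush: Dust brush, lying on the bench, about 200 mm long along its x axis. Leave it.
- point_chisel: Steel stone chisel lying across the top of the drawer chest, behind its front edge, 205 mm long along its x axis (from -90 to +115 mm), 16 mm thick. Origin on the underside of its shank. Leave it.

How it is judged:
By the outcome, as a careful person would: the job done as asked, in the order asked, and still so for the second after the job is handed in, with the robot touching nothing.
It also fails if it takes over 64 s, if anything falls off the work surface, if the arm or the gripper's body presses on something with over 40 N, if the wrist force passes 120 N, or if a joint passes its speed limit or range.

ROBOT

A 6-joint arm with a two-finger parallel gripper is mounted at the origin on the work surface. World frame = base frame: x ahead of the robot, y to its left, z up, the work surface at z = 0. Lengths are in m, angles in rad, forces in N, time in s.
With the tool pointing down it reaches from about 0.325 to 0.775 m from the base axis. Payload 9.3 kg.
Tool frame: the origin (TCP) lies on the centre line of the jaws, within the pads' length; the fingertips stand 14 mm ahead of it and the grasp point (between the pads) lies 5 mm behind it; z points along the fingers, y is the line along which they close (so a half turn about z gives the same grasp; the last joint's range is limited). The gripper opens to 85 mm and grips with 20 to 120 N. Pads are 22 mm wide; open, the fingers measure 114 mm over their backs; the gripper's body (76 mm by 85 mm) begins 54 mm behind the grasp point. The pads swing forward as they close: fully open they stand 13 mm farther back than shut.
Start: joints at [1.166, 0.259, 0.021, 1.334, 0, 1.418], TCP at [0.137, 0.533, 0.245] pointing down, gripper open.
Joint ranges: [-3.04, 3.04], [-0.91, 1.82], [-1.04, 1.36], [-1.92, 1.95], [-1.52, 1.45], [-3.14, 3.14]. Speed limits (rad/s): [2.22, 2.22, 2.79, 3.14, 3.14, 3.14].

INTERFACE

Orientations are given as a 3x3 rotation matrix whose columns are the frame's x, y, z axes.
In Python, from cell import bot gives the robot as it stands. The module is installed in compiled form; this text tells all that it offers.
- The arm moves only by the tool play_rows, never from a script. Its argument "moves" is a list of rows, each an object of numbers: "gripper": the closure, from 0 (fully open) to 1 (shut); "x", "y", "z": the shift along the tool's x, y, z in units of 25 mm (1.0 is 25 mm); "yaw": the turn about the tool's z in units of 8 degrees (1.0 is 8 degrees). In form: [{"gripper": .., "x": .., "y": .., "z": .., "yaw": ..}, ...]. A call has 1 to 12 rows; each row is the pose to reach, as a shift and turn from the pose commanded when the call began, along the tool's axes at that moment; what a row does not reach only later rows make up. A row lasts 1/8 s, in which the tool goes at most 62.5 mm and 10.7 degrees, less where a joint would pass 70% of its speed; a pose out of reach is approached as far as the arm can. A call with a gripper value outside its range is refused whole. The fingers move at their own pace and stop on an object; the grip force is fixed at half the most. Time passes only in rows, so rows that repeat a pose let the fingers close. It gives the time, the measured TCP pose, the force, the opening and the grip force at its end, in the units of the state.
- bot.sense(): the state, without advancing time (a new reading comes with each control period).
- bot.read_camera(name): name is "scene" or "side" or "wrist"; returns a dict with "image" (384x512x3 uint8, red, green, blue), "depth" (384x512 float32, m along the optical axis (not along the pixel's ray), 0 where there is no reading), "fx", "fy", "cx", "cy" (pixels), "k1" (the pictures are not rectified: a ray, as slopes to the right and down, at radius r is drawn at 1 + k1 r^2 times it, then the intrinsics apply), "position" and "orientation" of the camera in the world. Camera axes: x right, y down, z forward; pixel columns grow to the right and rows downward; lengths in m; the calibration is good to about 2 mm. A picture is of the moment at which its call begins.
- bot.sign_off(): hands the job in; it is judged then, once.
The state is a dict: "clock": time; "qpos": joint angles; "joint_velocities": joint speeds; "effort": joint torques, N m; "tool_pos": TCP position; "eef_rot": TCP orientation; "ft_force": force on the tool from outside, world axes, zero at the start; "wrist_torque": the same for the moment, N m; "gripper_width": finger opening in m; "finger_force": force on a finger pad.
Only numpy, scipy, OpenCV 4.12 (cv2) and the standard library are available. Lean on these libraries where they do the work, as an engineer would, in place of code of your own. Each camera call takes 0.05 s, during which the arm holds its last target. There are 200 camera calls.

## Working session

There is one attempt and no reset: what is moved stays moved. The work goes in short steps, Python scripts to look and compute and a tool call to move; the robot and the scene stay as the last step left them, time stands still between calls to the robot, and variables do not carry over. Pictures are saved under pics/ and viewed, at most 10 in all, crops included, and the job is handed in when it is done.

Besides the shell and the picture viewer there is one more tool, called after "Emit:" as name(argument=value, ...), one argument or row to a line, values as JSON. play_rows: Moves the arm, as the interface text tells. Its arguments: {"type":"object","properties":{"moves":{"type":"array"}},"required":["moves"]}

```bash
mkdir -p pics; python3 - <<'E'
from cell import bot
import cv2,numpy as np
s=bot.sense();print(s['clock'],s['tool_pos'],s['eef_rot'],s['gripper_width'])
for n in("scene","side"):
    c=bot.read_camera(n);cv2.imwrite(f"pics/{n}0.png",c["image"][:,:,::-1]);np.savez(f"{n}0.npz",**c)
    print(n,c["fx"],c["cx"],c["cy"],c["k1"],c["position"],c["orientation"],(c["depth"]>0).mean())
E
```

```text
0.0 [0.13695032 0.53241047 0.24468016] [[-9.68459108e-01  2.49172022e-01 -5.08442682e-04]
 [ 2.49172466e-01  9.68458385e-01 -1.19931952e-03]
 [ 1.93568710e-04 -1.28818183e-03 -9.99999152e-01]] 0.08529619460862023
scene 450.98686101641715 252.40605753026182 194.86925520533813 -0.04178211905089982 [ 1.29724169 -0.29056641  0.93879778] [[ 0.33732164  0.66560792 -0.66571781]
 [ 0.94134571 -0.24530939  0.2317144 ]
 [-0.00907589 -0.70483288 -0.70931533]] 0.9958953857421875
side 420.8602350722088 264.19800151756675 189.59510037645654 -0.05620965999547365 [-0.23603049 -0.70390334  0.71739273] [[ 6.78043168e-01 -3.91479733e-01  6.22094110e-01]
 [-7.35021716e-01 -3.61977921e-01  5.73336778e-01]
 [ 7.34603455e-04 -8.45999765e-01 -5.33182762e-01]] 0.9960072835286459
```

View pics/scene0.png

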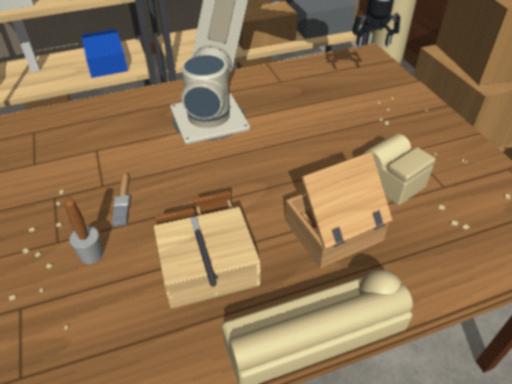

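View pics/side0.png

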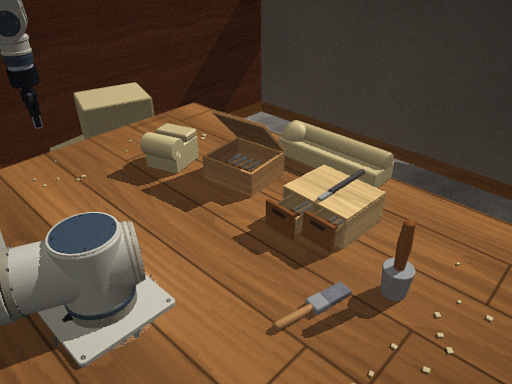

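The scene view shows the chest at about (205,255), with its drawers facing the robot at (195,205). The case is at about (340,220) with its lid open, and the mallet, brush and stone stand clear. The side view shows the left drawer front at (281,217), the right one at (321,229), and the case at (243,165). Next I'll turn these into 3D positions.

```bash
cat > h.py <<'E'
import cv2,numpy as np
def cloud(c):
    K=np.array([[c["fx"],0,c["cx"]],[0,c["fy"],c["cy"]],[0,0,1]],float)
    h,w=c["depth"].shape
    u,v=np.meshgrid(np.arange(w),np.arange(h))
    p=np.stack([u,v],-1).reshape(-1,1,2).astype(np.float64)
    r=cv2.undistortPoints(p,K,np.array([float(c["k1"]),0,0,0])).reshape(h,w,2)
    d=c["depth"].astype(float)[...,None]
    P=np.concatenate([r*d,d],-1)@np.asarray(c["orientation"]).T+np.asarray(c["position"])
    P[c["depth"]<=0]=np.nan
    return P
E
python3 - <<'E'
from h import *
S=np.load("scene0.npz");D=np.load("side0.npz")
a=cloud(S);b=cloud(D)
for n,P,px in(("scene",a,[(205,255),(340,180),(90,245),(121,208),(195,205),(207,250),(384,220),(337,236),(300,200),(375,155),(410,170),(215,198),(175,215)]),("side",b,[(281,217),(321,229),(330,190),(243,165),(172,140),(395,280),(235,180),(248,130)])):
    for u,v in px: print(n,(u,v),P[v,u].round(3))
# top view height map, 2mm per pixel, x 0.2..0.9 up, y -0.5..0.5 left
H=np.zeros((400,600,3),np.uint8)
for P,im in((a,S["image"]),(b,D["image"])):
    q=P.reshape(-1,3);m=np.isfinite(q).all(1)&(q[:,2]>0.02)&(q[:,2]<.35)
    q=q[m];i=((0.95-q[:,0])/.002).astype(int);j=((.6-q[:,1])/.002).astype(int)
    k=(i>=0)&(i<400)&(j>=0)&(j<600)
    hsv=np.stack([q[:,2]/.25*170,0*q[:,2]+255,0*q[:,2]+255],1).clip(0,255).astype(np.uint8)
    H[i[k],j[k]]=cv2.cvtColor(hsv[None],cv2.COLOR_HSV2BGR)[0][k]
cv2.imwrite("pics/top0.png",H)
E
```

```text
scene (205, 255) [ 0.669 -0.188  0.116]
scene (340, 180) [0.621 0.169 0.192]
scene (90, 245) [ 0.51  -0.441  0.073]
scene (121, 208) [ 0.355 -0.355  0.019]
scene (195, 205) [ 0.467 -0.163  0.073]
scene (207, 250) [ 0.646 -0.178  0.102]
scene (384, 220) [0.703 0.263 0.096]
scene (337, 236) [0.716 0.124 0.106]
scene (300, 200) [0.544 0.107 0.07 ]
scene (375, 155) [0.495 0.357 0.115]
scene (410, 170) [0.582 0.415 0.114]
scene (215, 198) [ 0.469 -0.108  0.081]
scene (175, 215) [ 0.495 -0.222  0.084]
side (281, 217) [ 0.458 -0.124  0.062]
side (321, 229) [ 0.484 -0.236  0.066]
side (330, 190) [ 0.585 -0.188  0.115]
side (243, 165) [0.628 0.189 0.033]
side (172, 140) [0.474 0.359 0.125]
side (395, 280) [ 0.446 -0.463  0.066]
side (235, 180) [0.533 0.13  0.04 ]
side (248, 130) [0.632 0.166 0.167]
```

View pics/top0.png

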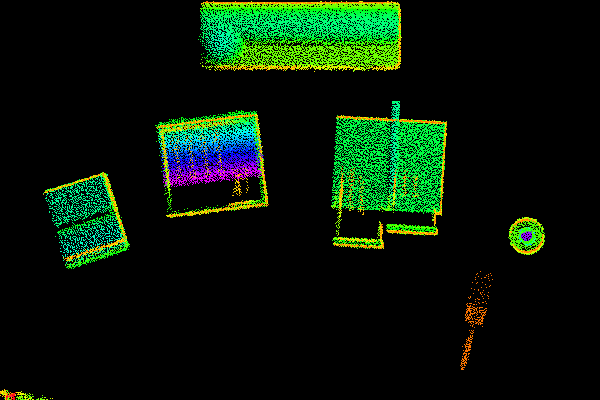

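The top map shows the chest at (390,165), its drawers in front at (358,242) and (412,229), the case at (212,165), and the stone at (87,220). Now I'll fit their poses.

```bash
python3 - <<'E'
from h import *
from math import *
q=np.concatenate([cloud(np.load(f"{n}0.npz")).reshape(-1,3) for n in("scene","side")])
q=q[np.isfinite(q).all(1)]
def box(lo,hi):return q[((q>lo)&(q<hi)).all(1)]
def rect(p):
    r=cv2.minAreaRect((p[:,:2]*1000).astype(np.float32));return r
t=box((.535,-.32,.096),(.74,-.05,.105)); 
print("chesttop",rect(t),t[:,2].mean())
# trimmed rect using morphological mask
def mrect(p,res=2.):
    ij=((p[:,:2]*1000+500)/res).astype(int);M=np.zeros((800,800),np.uint8);M[ij[:,1].clip(0,799),ij[:,0].clip(0,799)]=255
    M=cv2.morphologyEx(M,cv2.MORPH_CLOSE,np.ones((5,5)));M=cv2.morphologyEx(M,cv2.MORPH_OPEN,np.ones((5,5)))
    c=max(cv2.findContours(M,0,2)[0],key=cv2.contourArea);r=cv2.minAreaRect(c)
    return np.array(r[0])*res-500+res/2,np.array(r[1])*res,r[2]
print("chesttop m",mrect(t))
yaw=None
for nm,lo,hi in(("L",(.43,-.175,.05),(.50,-.05,.095)),("R",(.46,-.30,.05),(.525,-.170,.095))):
    p=box(lo,hi); 
    f=p[(p[:,2]<.083)]
    print(nm,mrect(p),len(p),p[:,0].min(),p[:,2].max())
# lid: plane fit
l=box((.58,.08,.11),(.75,.30,.26))
c=l.mean(0)
for _ in range(5):
    u,s,v=np.linalg.svd(l-c,full_matrices=False);n=v[2]*np.sign(v[2][2]);d=(l-c)@n;k=abs(d)<.008;l=l[k];c=l.mean(0)
print("lid n",n,"angle",acos(n[2]),"dir",atan2(-n[1],-n[0]),"c",c,len(l),"zmax",l[:,2].max(), "resid",d.std())
top=l[l[:,2]>l[:,2].max()-.012];print("top edge",top[top[:,1].argmin()],top[top[:,1].argmax()],top.mean(0))
r=box((.50,.05,.07),(.78,.31,.09));print("case rim",rect(r),mrect(r,3))
b=box((.3,-.6,.025),(.75,-.37,.25));print("mallet",b[b[:,2]<.08].mean(0),b.max(0),b.min(0))
s=box((.35,.3,.03),(.7,.55,.2));print("stone",s.min(0),s.max(0))
E
```

```text
chesttop ((622.6798706054688, -178.13766479492188), (223.038818359375, 182.9269256591797), 87.87812805175781) 0.10086770086613302
chesttop m (array([ 624.35864258, -123.90341187]), array([112.74628448, 182.03826904]), 86.633544921875)
L (array([ 468., -117.]), array([100.,  30.]), 90.0) 1030 0.45293946011705877 0.09399252224701116
R (array([ 490.66748047, -224.98413086]), array([100.83812714,  19.12119102]), 87.27368927001953) 957 0.4789923095654717 0.09484137893553046
lid n [0.72374754 0.08578498 0.68471194] angle 0.8165879501968567 dir -3.0236142192920425 c [0.64638617 0.17483696 0.16804691] 4745 zmax 0.2252937910158771 resid 0.0020264494804850936
top edge [0.60860012 0.08004203 0.21883861] [0.5859364  0.27251308 0.21845275] [0.5978197  0.17216201 0.21893245]
case rim ((622.5339965820312, 176.30502319335938), (196.51089477539062, 207.94076538085938), 6.996824741363525) (array([705.59634399, 187.97137451]), array([ 38.57632828, 204.28136444]), 12.030595779418945)
mallet [ 0.47582001 -0.45563478  0.06291179] [ 0.51502068 -0.41791962  0.20698865] [ 0.44121519 -0.48958783  0.02504709]
stone [0.41238972 0.34151339 0.03000943] [0.60524446 0.51237244 0.12836946]
```

Emit:
play_rows(
  moves=[
    {"gripper": 1, "x": -10.2, "y": -7, "z": 0, "yaw": -2.1},
    {"gripper": 1, "x": -10.2, "y": -7, "z": 0, "yaw": -2.1},
    {"gripper": 1, "x": -10.2, "y": -7, "z": 0, "yaw": -2.1},
    {"gripper": 1, "x": -10.2, "y": -7, "z": 0, "yaw": -2.1},
    {"gripper": 1, "x": -10.2, "y": -7, "z": 0, "yaw": -2.1},
    {"gripper": 1, "x": -16.3, "y": -17.8, "z": 0, "yaw": -2.1},
    {"gripper": 1, "x": -16.3, "y": -17.8, "z": 0, "yaw": -2.1},
    {"gripper": 1, "x": -16.3, "y": -17.8, "z": 0, "yaw": -2.1},
    {"gripper": 1, "x": -16.3, "y": -17.8, "z": 0, "yaw": -2.1},
    {"gripper": 1, "x": -16.3, "y": -17.8, "z": 0, "yaw": -2.1},
    {"gripper": 1, "x": -16.7, "y": -22.6, "z": 0, "yaw": -2.1},
    {"gripper": 1, "x": -16.7, "y": -22.6, "z": 0, "yaw": -2.1},
  ],
)

```text
clock: 1.6
tool_pos: [0.4, -0.1206, 0.245]
eef_rot: [[-0.999, -0.041, -0.0], [-0.041, 0.999, 0.0], [0.0, 0.0, -1.0]]
ft_force: [0.9, -0.3, 0.7]
gripper_width: 0.0001
finger_force: 0.0
```

Emit:
play_rows(
  moves=[
    {"gripper": 1, "x": 0, "y": 0, "z": 3, "yaw": 0},
    {"gripper": 1, "x": 0, "y": 0, "z": 6, "yaw": 0},
    {"gripper": 1, "x": 0, "y": 0, "z": 6.8, "yaw": 0},
    {"gripper": 1, "x": -0.6, "y": 0, "z": 6.8, "yaw": 0},
    {"gripper": 1, "x": -1.2, "y": 0, "z": 6.8, "yaw": 0},
    {"gripper": 1, "x": -1.7, "y": 0, "z": 6.8, "yaw": 0},
    {"gripper": 1, "x": -2.2, "y": 0, "z": 6.8, "yaw": 0},
    {"gripper": 1, "x": -2.7, "y": 0, "z": 6.8, "yaw": 0},
    {"gripper": 1, "x": -3.2, "y": 0, "z": 6.8, "yaw": 0},
    {"gripper": 1, "x": -3.6, "y": 0, "z": 6.8, "yaw": 0},
    {"gripper": 1, "x": -3.9, "y": 0, "z": 6.8, "yaw": 0},
  ],
)

```text
clock: 2.98
tool_pos: [0.4986, -0.1145, 0.0752]
eef_rot: [[-0.999, -0.041, -0.0], [-0.041, 0.999, 0.0], [0.0, 0.0, -1.0]]
ft_force: [-1.5, -0.9, 0.3]
gripper_width: 0.0002
finger_force: 0.9
```

Emit:
play_rows(
  moves=[
    {"gripper": 1, "x": -0.1, "y": 0, "z": 0, "yaw": 0},
    {"gripper": 1, "x": -0.2, "y": 0, "z": 0, "yaw": 0},
    {"gripper": 1, "x": -0.3, "y": 0, "z": 0, "yaw": 0},
    {"gripper": 1, "x": -0.4, "y": 0, "z": 0, "yaw": 0},
  ],
)

```text
clock: 3.48
tool_pos: [0.508, -0.1141, 0.0753]
eef_rot: [[-0.999, -0.041, -0.0], [-0.041, 0.999, 0.0], [0.0, 0.0, -1.0]]
ft_force: [-1.0, -0.9, 0.3]
gripper_width: 0.0001
finger_force: 0.8
```

Emit:
play_rows(
  moves=[
    {"gripper": 1, "x": -0.1, "y": 0, "z": 0, "yaw": 0},
    {"gripper": 1, "x": -0.2, "y": 0, "z": 0, "yaw": 0},
  ],
)

```text
clock: 3.72
tool_pos: [0.511, -0.114, 0.0752]
eef_rot: [[-0.999, -0.041, -0.004], [-0.041, 0.999, -0.001], [0.004, -0.001, -1.0]]
ft_force: [-19.2, -4.2, 12.6]
gripper_width: -0.0
finger_force: 9.4
```

Emit:
play_rows(
  moves=[
    {"gripper": 1, "x": 1, "y": 0, "z": 0, "yaw": 0},
    {"gripper": 1, "x": 3.2, "y": 0, "z": 0, "yaw": 0},
    {"gripper": 1, "x": 3.2, "y": -2.2, "z": 0, "yaw": 0},
    {"gripper": 1, "x": 3.2, "y": -4.3, "z": 0, "yaw": 0},
    {"gripper": 1, "x": 2.6, "y": -4.3, "z": 0, "yaw": 0},
    {"gripper": 1, "x": 2.1, "y": -4.3, "z": 0, "yaw": 0},
    {"gripper": 1, "x": 1.7, "y": -4.3, "z": 0, "yaw": 0},
    {"gripper": 1, "x": 1.3, "y": -4.3, "z": 0, "yaw": 0},
    {"gripper": 1, "x": 0.9, "y": -4.3, "z": 0, "yaw": 0},
    {"gripper": 1, "x": 0.6, "y": -4.3, "z": 0, "yaw": 0},
    {"gripper": 1, "x": 0.4, "y": -4.3, "z": 0, "yaw": 0},
  ],
)

```text
clock: 5.1
tool_pos: [0.5051, -0.2215, 0.0751]
eef_rot: [[-0.999, -0.041, -0.006], [-0.041, 0.999, -0.001], [0.006, -0.0, -1.0]]
ft_force: [-30.3, -3.5, 18.0]
gripper_width: 0.0001
finger_force: 14.8
```

Emit:
play_rows(
  moves=[
    {"gripper": 1, "x": -0.1, "y": 0, "z": 0, "yaw": 0},
    {"gripper": 1, "x": -0.2, "y": 0, "z": 0, "yaw": 0},
    {"gripper": 1, "x": -0.3, "y": 0, "z": 0, "yaw": 0},
  ],
)

```text
clock: 5.48
tool_pos: [0.5054, -0.2215, 0.0751]
eef_rot: [[-0.999, -0.038, -0.019], [-0.038, 0.999, -0.002], [0.02, -0.001, -1.0]]
ft_force: [-59.6, -7.7, 35.6]
gripper_width: 0.0003
finger_force: 29.6
```

Emit:
play_rows(
  moves=[
    {"gripper": 1, "x": 1, "y": 0, "z": 0, "yaw": 0},
    {"gripper": 1, "x": 3, "y": 0, "z": 0, "yaw": 0},
    {"gripper": 1, "x": 3.5, "y": 0, "z": -2.5, "yaw": 0},
    {"gripper": 1, "x": 3.5, "y": 1, "z": -5, "yaw": 0},
    {"gripper": 1, "x": 3.5, "y": 2, "z": -7.8, "yaw": -0.55},
    {"gripper": 1, "x": 3.5, "y": 4.5, "z": -7.8, "yaw": -0.55},
    {"gripper": 1, "x": 3.5, "y": 7, "z": -7.8, "yaw": -0.55},
    {"gripper": 1, "x": 3.5, "y": 9.5, "z": -7.8, "yaw": -0.55},
    {"gripper": 1, "x": 3, "y": 12, "z": -7.8, "yaw": -0.55},
    {"gripper": 1, "x": 2, "y": 14, "z": -7.8, "yaw": -0.55},
    {"gripper": 1, "x": 1, "y": 15.7, "z": -7.8, "yaw": -0.55},
    {"gripper": 1, "x": 1, "y": 15.7, "z": -7.8, "yaw": -0.55},
  ],
)

```text
clock: 6.98
tool_pos: [0.4746, 0.1728, 0.2696]
eef_rot: [[-0.993, -0.122, -0.0], [-0.122, 0.993, 0.001], [0.0, 0.001, -1.0]]
ft_force: [-0.5, -1.3, 0.4]
gripper_width: 0.0001
finger_force: 0.0
```

```bash
python3 - <<'E'
from cell import bot
from h import *
s=bot.sense();print(s['clock'],s['tool_pos'],s['ft_force'])
c=bot.read_camera("side");cv2.imwrite("pics/side1.png",cv2.resize(c["image"][120:320,180:440,::-1],None,fx=3,fy=3)[:600,:780])
P=cloud(c);q=P.reshape(-1,3);q=q[np.isfinite(q).all(1)]
for nm,ys in(("L",(-.165,-.075)),("R",(-.275,-.185))):
    p=q[(q[:,0]>.4)&(q[:,0]<.54)&(q[:,1]>ys[0])&(q[:,1]<ys[1])&(q[:,2]>.03)&(q[:,2]<.08)]
    print(nm,len(p),np.median(p[:,0]+.052*(p[:,1]-np.mean(ys))))
E
```

```text
6.975 [0.47461724 0.17276929 0.26964601] [-0.48195963 -1.32823932  0.37731573]
L 370 0.5211682419351065
R 462 0.5148173372404306
```

View pics/side1.png

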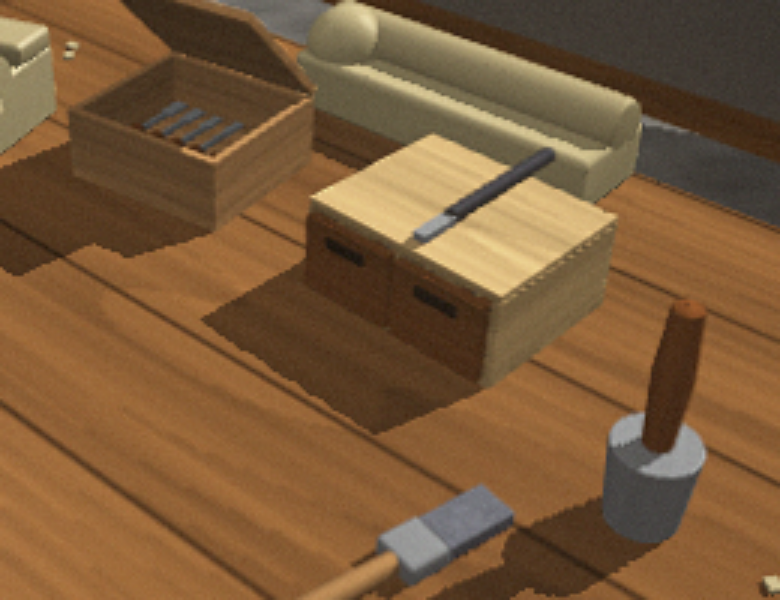

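Both drawer fronts are flush with the chest, at (345,270) and (435,320) in the crop. Next is the lid.

Emit:
play_rows(
  moves=[
    {"gripper": 1, "x": -2, "y": -0.3, "z": 0, "yaw": 0},
    {"gripper": 1, "x": -4, "y": -0.6, "z": 0, "yaw": 0},
    {"gripper": 1, "x": -5.9, "y": -0.6, "z": 0, "yaw": 0},
    {"gripper": 1, "x": -5.9, "y": -0.6, "z": 0, "yaw": 0},
    {"gripper": 1, "x": -5.9, "y": -0.6, "z": 0.8, "yaw": 0},
    {"gripper": 1, "x": -5.9, "y": -0.6, "z": 1.4, "yaw": 0},
    {"gripper": 1, "x": -5.9, "y": -0.6, "z": 1.8, "yaw": 0},
  ],
)

```text
clock: 7.9
tool_pos: [0.6212, 0.1717, 0.225]
eef_rot: [[-0.993, -0.117, -0.0], [-0.117, 0.993, 0.0], [0.0, 0.0, -1.0]]
ft_force: [0.7, 0.2, 0.2]
gripper_width: 0.0001
finger_force: 0.0
```

Emit:
play_rows(
  moves=[
    {"gripper": 1, "x": 0, "y": 0, "z": 0.2, "yaw": 0},
    {"gripper": 1, "x": 0, "y": 0, "z": 0.4, "yaw": 0},
    {"gripper": 1, "x": 0.13, "y": 0, "z": 0.53, "yaw": 0},
    {"gripper": 1, "x": 0.27, "y": 0, "z": 0.66, "yaw": 0},
    {"gripper": 1, "x": 0.4, "y": 0, "z": 0.8, "yaw": 0},
    {"gripper": 1, "x": 0.53, "y": 0, "z": 0.95, "yaw": 0},
    {"gripper": 1, "x": 0.67, "y": 0, "z": 1.1, "yaw": 0},
    {"gripper": 1, "x": 0.8, "y": 0, "z": 1.26, "yaw": 0},
  ],
)

```text
clock: 8.9
tool_pos: [0.6018, 0.1699, 0.1935]
eef_rot: [[-0.993, -0.118, -0.0], [-0.118, 0.993, 0.0], [0.0, 0.0, -1.0]]
ft_force: [0.1, -0.3, 3.1]
gripper_width: 0.0002
finger_force: 0.9
```

Emit:
play_rows(
  moves=[
    {"gripper": 1, "x": 0.12, "y": 0, "z": 0.17, "yaw": 0},
    {"gripper": 1, "x": 0.25, "y": 0, "z": 0.34, "yaw": 0},
    {"gripper": 1, "x": 0.37, "y": 0, "z": 0.51, "yaw": 0},
    {"gripper": 1, "x": 0.47, "y": 0, "z": 0.69, "yaw": 0},
    {"gripper": 1, "x": 0.58, "y": 0, "z": 0.87, "yaw": 0},
    {"gripper": 1, "x": 0.68, "y": 0, "z": 1.04, "yaw": 0},
    {"gripper": 1, "x": 0.77, "y": 0, "z": 1.23, "yaw": 0},
    {"gripper": 1, "x": 0.86, "y": 0, "z": 1.42, "yaw": 0},
    {"gripper": 1, "x": 0.94, "y": 0, "z": 1.61, "yaw": 0},
    {"gripper": 1, "x": 1.0, "y": 0, "z": 1.8, "yaw": 0},
    {"gripper": 1, "x": 1.07, "y": 0, "z": 2.0, "yaw": 0},
    {"gripper": 1, "x": 1.14, "y": 0, "z": 2.2, "yaw": 0},
  ],
)

```text
clock: 10.4
tool_pos: [0.5738, 0.1665, 0.1384]
eef_rot: [[-0.993, -0.118, 0.0], [-0.118, 0.993, 0.0], [-0.0, -0.0, -1.0]]
ft_force: [0.4, -0.0, 1.0]
gripper_width: -0.0002
finger_force: 0.7
```

Emit:
play_rows(
  moves=[
    {"gripper": 1, "x": 0.03, "y": 0, "z": 0.12, "yaw": 0},
    {"gripper": 1, "x": 0.06, "y": 0, "z": 0.24, "yaw": 0},
    {"gripper": 1, "x": 0.09, "y": 0, "z": 0.36, "yaw": 0},
    {"gripper": 1, "x": 0.12, "y": 0, "z": 0.48, "yaw": 0},
    {"gripper": 1, "x": 0.14, "y": 0, "z": 0.6, "yaw": 0},
    {"gripper": 1, "x": 0.16, "y": 0, "z": 0.7, "yaw": 0},
    {"gripper": 1, "x": 0.18, "y": 0, "z": 0.8, "yaw": 0},
    {"gripper": 1, "x": 0.2, "y": 0, "z": 0.9, "yaw": 0},
    {"gripper": 1, "x": 0.21, "y": 0, "z": 1.0, "yaw": 0},
    {"gripper": 1, "x": 0.22, "y": 0, "z": 1.06, "yaw": 0},
    {"gripper": 1, "x": 0.22, "y": 0, "z": 1.12, "yaw": 0},
  ],
)

```text
clock: 11.78
tool_pos: [0.5682, 0.1659, 0.1107]
eef_rot: [[-0.993, -0.118, -0.0], [-0.118, 0.993, -0.0], [0.0, 0.0, -1.0]]
ft_force: [0.1, -0.3, 1.5]
gripper_width: -0.0
finger_force: 0.7
```

Emit:
play_rows(
  moves=[
    {"gripper": 1, "x": 0, "y": 0, "z": 0.04, "yaw": 0},
    {"gripper": 1, "x": 0, "y": 0, "z": 0.08, "yaw": 0},
    {"gripper": 1, "x": 0, "y": 0, "z": 0.12, "yaw": 0},
    {"gripper": 1, "x": 0, "y": 0, "z": 0.16, "yaw": 0},
  ],
)

```text
clock: 12.28
tool_pos: [0.5681, 0.1658, 0.1079]
eef_rot: [[-0.993, -0.118, 0.001], [-0.118, 0.993, 0.0], [-0.001, -0.0, -1.0]]
ft_force: [-6.2, -1.5, 19.2]
gripper_width: -0.0001
finger_force: 9.4
```

Emit:
play_rows(
  moves=[
    {"gripper": 1, "x": 0, "y": 0, "z": -0.5, "yaw": 0},
    {"gripper": 1, "x": 0, "y": 0, "z": -2, "yaw": 0},
    {"gripper": 1, "x": 0, "y": 0, "z": -4, "yaw": 0},
    {"gripper": 1, "x": 2, "y": 0, "z": -5, "yaw": 0},
    {"gripper": 1, "x": 4, "y": 0, "z": -5, "yaw": 0},
    {"gripper": 1, "x": 4, "y": 0, "z": -5, "yaw": 0},
    {"gripper": 1, "x": 4, "y": 0, "z": -5, "yaw": 0},
  ],
)

```text
clock: 13.15
tool_pos: [0.4695, 0.1542, 0.2324]
eef_rot: [[-0.993, -0.118, 0.001], [-0.118, 0.993, 0.0], [-0.001, 0.0, -1.0]]
ft_force: [0.7, 1.0, 0.7]
gripper_width: -0.0002
finger_force: 0.0
```

```bash
python3 - <<'E'
from cell import bot
from h import *
s=bot.sense();print(s['clock'],s['tool_pos'],s['ft_force'])
im=[]
for n in("scene","side"):
    c=bot.read_camera(n);P=cloud(c);im.append(c["image"][:,:,::-1]);q=P.reshape(-1,3);q=q[np.isfinite(q).all(1)]
    b=np.c_[(q[:,0]-.622)*.993+(q[:,1]-.176)*.118,-(q[:,0]-.622)*.118+(q[:,1]-.176)*.993,q[:,2]]
    l=b[(abs(b[:,0])<.08)&(abs(b[:,1])<.09)&(b[:,2]<.14)]
    print(n,len(l),np.median(l[:,2]),"z slope",np.polyfit(l[:,0],l[:,2],1))
    for nm,ys in(("L",(-.165,-.075)),("R",(-.275,-.185))):
        p=q[(q[:,0]>.4)&(q[:,0]<.54)&(q[:,1]>ys[0])&(q[:,1]<ys[1])&(q[:,2]>.03)&(q[:,2]<.08)]
        if len(p)>30: print(nm,len(p),np.median(p[:,0]))
cv2.imwrite("pics/end.png",cv2.resize(np.hstack(im),(800,300)))
E
```

```text
13.15 [0.46954936 0.15415627 0.23237384] [0.67862289 0.96158381 0.74775413]
scene 3193 0.09509214779952624 z slope [-0.03732678  0.09419013]
side 1244 0.09552452242014814 z slope [0.00097828 0.09554425]
L 363 0.5211553384270721
R 448 0.5149276902042552
```

View pics/end.png

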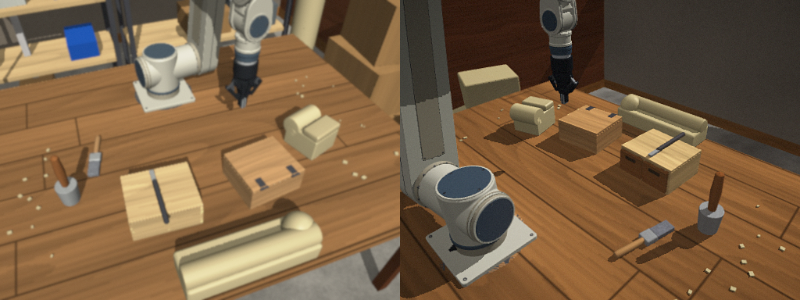

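The lid lies flat at z ≈ 0.095, seen at (262,165) and (590,125). Both drawers are flush, the other items haven't moved, and the robot is clear of everything.

```bash
python3 -c "
from cell import bot
print(bot.sign_off())"
```

```text
the job is handed in; nothing more can be done
None
```

Job handed in: both drawers are fully home and the chisel case lid was pushed slowly shut, in about 13 s of robot time; the right drawer was pressed to about 60 N at its stop (wrist limit 120 N), harder than needed.

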